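# Load four modules into their test nests

## Robot

A 6-joint arm with a two-finger parallel gripper is mounted at the origin on the work surface. World frame = base frame: x ahead of the robot, y to its left, z up, the work surface at z = 0. Lengths are in m, angles in rad, forces in N, time in s.
With the tool pointing down it reaches from about 0.275 to 0.825 m from the base axis. Payload 4.9 kg.
Tool frame: the origin (TCP) lies midway between the tips of the shut fingers; the grasp point (between the pads) lies 19 mm behind it (hold_point_z is the distance from the TCP to the grasp point, in m); z points along the fingers, y is the line along which they close (so a half turn about z gives the same grasp; the last joint's range is limited). The gripper opens to 85 mm and grips with 20 to 120 N. Pads are 22 mm wide; open, the fingers measure 114 mm over their backs; the gripper's body (76 mm by 85 mm) begins 54 mm behind the grasp point. The pads swing forward as they close: fully open they stand 13 mm farther back than shut.
Start: joints at [1.185, 0.326, -0.193, 1.052, 0, 1.437], TCP at [0.137, 0.533, 0.231] pointing down, gripper open.
Joint ranges: [-2.65, 2.65], [-0.97, 1.79], [-1.3, 1.35], [-1.93, 2.1], [-1.47, 1.37], [-3.14, 3.14]. Speed limits (rad/s): [2.57, 2.57, 3.14, 3.14, 3.14, 3.14].

## Interface

Orientations are given as a unit quaternion [w, x, y, z].
In Python, from cell import * gives the robot as it stands. The module is installed in compiled form; this text tells all that it offers.
- The arm moves only by the shell command python3 -m creep 'ROWS'. ROWS is a JSON object of lists of equal length, an entry for each row: "dp": the shift along the tool's x, y, z in units of 30 mm (1.0 is 30 mm), a list of three; "twist": the turn about the tool's z in units of 5 degrees (1.0 is 5 degrees); "claw": the finger opening in mm, from 0 to 85.4. In form: {"dp": [[x, y, z], ...], "twist": [twist, ...], "claw": [claw, ...]}. A call has 1 to 12 rows; each row is the pose to reach, as a shift and turn from the pose commanded when the call began, along the tool's axes at that moment; what a row does not reach only later rows make up. A row lasts 1/10 s, in which the tool goes at most 50 mm and 8.59 degrees, less where a joint would pass 70% of its speed; a pose out of reach is approached as far as the arm can. A call with a gripper value outside its range is refused whole. The fingers move at their own pace and stop on an object; the grip force is fixed at half the most. Time passes only in rows, so rows that repeat a pose let the fingers close. It gives the time, the measured TCP pose, the force, the opening and the grip force at its end, in the units of the state.
- read_state(): the state, without advancing time (a new reading comes with each control period).
- snapshot(name): name is "scene" or "top"; returns a dict with "image" (480x640x3 uint8, red, green, blue), "fx", "fy", "cx", "cy" (pixels), "k1" (the pictures are not rectified: a ray, as slopes to the right and down, at radius r is drawn at 1 + k1 r^2 times it, then the intrinsics apply), "T" (4x4, takes a point from camera to world coordinates). Camera axes: x right, y down, z forward; pixel columns grow to the right and rows downward; lengths in m; the calibration is good to about 2 mm. A picture is of the moment at which its call begins. There is no depth.
- job_done(): hands the job in; it is judged then, once.
The state is a dict: "time": time; "joint_positions": joint angles; "qvel": joint speeds; "tau": joint torques, N m; "ee_pos": TCP position; "ee_rot": TCP orientation; "ft_force": force on the tool from outside, world axes, zero at the start; "torque": the same for the moment, N m; "opening": finger opening in m; "grasp_force": force on a finger pad.
Only numpy, scipy, OpenCV 4.12 (cv2) and the standard library are available. Lean on these libraries where they do the work, as an engineer would, in place of code of your own. Each camera call takes 0.05 s, during which the arm holds its last target. There are 200 camera calls.

## Task

Load the four aluminium modules on the bench (large round, small round, square and long) into the four red-brown test nests, each in the nest whose recess has its own shape and size. Set each one down gently, not dropped, so that it stands upright and flat on the floor of its recess, and let go of it. Leave the computer mouse and the roll of tape where they are.

Things in the scene. Friction and masses are not known exactly. Their poses are not given: they have to be found in the camera images.
- encoder: Aluminium module with a black base band, loose, standing upright on the bench, flat top 38 mm above its underside; the larger round can, 54 mm in diameter, with a steel shaft stub 10 mm in diameter and 8 mm tall on the middle of its top. 150 to 310 g. Origin: centre of its underside; z up.
- sensor: Aluminium module with a black base band, loose, standing upright on the bench, flat top 38 mm above its underside; the smaller round can, 32 mm in diameter, with a brass stub 8 mm in diameter and 8 mm tall on the middle of its top. 60 to 130 g. Origin: centre of its underside; z up.
- oscillator: Aluminium module with a black base band, loose, standing upright on the bench, flat top 38 mm above its underside; the square can, 44 x 44 mm, four screws on its top. 125 to 255 g. Origin: centre of its underside; z up. x and y are square to its sides.
- amplifier: Aluminium module with a black base band, loose, standing upright on the bench, flat top 38 mm above its underside; the long narrow one, 76 mm along its x and 28 mm along its y, dark cooling ribs along its top. 140 to 280 g. Origin: centre of its underside; z up.
- nest_large: Fixed red-brown test nest: a plate 10 mm high on the bench with a recess in its top, dark rubber floor 5 mm above the bench, recess 5 mm deep, 8 mm of play on every side of its module; rim 7 mm wide at its narrowest. Larger round recess, 70 mm in diameter, in an 84 x 84 mm plate: for the larger round module. Origin: centre of its underside, below the centre of the recess; z up.
- nest_small: Fixed red-brown test nest: a plate 10 mm high on the bench with a recess in its top, dark rubber floor 5 mm above the bench, recess 5 mm deep, 8 mm of play on every side of its module; rim 7 mm wide at its narrowest. Smaller round recess, 48 mm in diameter, in a 62 x 62 mm plate: for the smaller round module. Origin: centre of its underside, below the centre of the recess; z up.
- nest_square: Fixed red-brown test nest: a plate 10 mm high on the bench with a recess in its top, dark rubber floor 5 mm above the bench, recess 5 mm deep, 8 mm of play on every side of its module; rim 7 mm wide at its narrowest. Square recess, 60 x 60 mm, in a 74 x 74 mm plate: for the square module. Origin: centre of its underside, below the centre of the recess; z up. x and y are square to its sides.
- nest_long: Fixed red-brown test nest: a plate 10 mm high on the bench with a recess in its top, dark rubber floor 5 mm above the bench, recess 5 mm deep, 8 mm of play on every side of its module; rim 7 mm wide at its narrowest. Long recess, 92 mm along its x and 44 mm along its y, in a 106 x 58 mm plate: for the long module, either way round. Origin: centre of its underside, below the centre of the recess; z up.
- mouse: Black computer mouse, loose, about 100 x 56 mm (long along its x) and 33 mm high; not to be moved. Origin: centre of its underside.
- tape: Roll of pale paper tape lying flat, loose, 80 mm outside diameter with a 60 mm hole, 18 mm high; not to be moved. Origin: centre of its underside.
Not all that is in view belongs to the job. Leave any pink look-alike of the nest_long alone.

How it is judged:
At the end, for the whole second after the job is handed in: Each module is in the nest of its own shape and size: its axis within 12 mm of the nest's centre, its underside on the recess floor (2.5 to 7.5 mm above the nest's underside), upright within 0.06 rad, at rest (under 0.02 m/s) and released (horizontal distance between encoder and nest_large below 0.012 m and z of encoder in the frame of nest_large between 0.0025 and 0.0075 m and angle between each of encoder, sensor, oscillator, amplifier's own z axis and vertical below 0.06 rad and linear speed of each of encoder, sensor, oscillator, amplifier below 0.02 m/s and contact force between each of encoder, sensor, oscillator, amplifier and the fingers below 0.05 N and horizontal distance between sensor and nest_small below 0.012 m and z of sensor in the frame of nest_small between 0.0025 and 0.0075 m and horizontal distance between oscillator and nest_square below 0.012 m and z of oscillator in the frame of nest_square between 0.0025 and 0.0075 m and horizontal distance between amplifier and nest_long below 0.012 m and z of amplifier in the frame of nest_long between 0.0025 and 0.0075 m); the robot touches nothing.
It fails at once if a module is dropped or flung (faster than 0.5 m/s with no finger touching it, a fall of over 13 mm) ((contact force between encoder and the fingers below 0.01 N and linear speed of encoder above 0.5 m/s) or (contact force between sensor and the fingers below 0.01 N and linear speed of sensor above 0.5 m/s) or (contact force between oscillator and the fingers below 0.01 N and linear speed of oscillator above 0.5 m/s) or (contact force between amplifier and the fingers below 0.01 N and linear speed of amplifier above 0.5 m/s)).
It fails at once if the mouse is pushed away (over 30 mm) (distance of mouse from where it was at the start of the episode above 0.03 m).
It fails at once if the tape is pushed away (over 30 mm) (distance of tape from where it was at the start of the episode above 0.03 m).
It also fails if it takes over 96 s, if anything falls off the work surface, if the arm or the gripper's body presses on something with over 40 N, if the wrist force passes 120 N, or if a joint passes its speed limit or range.

## Working session

There is one attempt and no reset: what is moved stays moved. The work goes in short steps, Python scripts to look and compute and a shell command to move; the robot and the scene stay as the last step left them, time stands still between calls to the robot, and variables do not carry over. Pictures are saved under pics/ and viewed, at most 14 in all, crops included, and the job is handed in when it is done.

```bash
mkdir -p pics; cat > h.py <<'E'
from cell import *
import numpy as np, cv2
def save(n,f):
    s=snapshot(n); cv2.imwrite('pics/'+f,s['image'][:,:,::-1]); np.savez('pics/'+f+'.npz',**s); return s
def ray(s,u,v,z):
    K=np.array([[s['fx'],0,s['cx']],[0,s['fy'],s['cy']],[0,0,1.]])
    p=cv2.undistortPoints(np.array([[[u,v]]],float),K,np.array([float(s['k1']),0,0,0]))[0,0]
    T=np.array(s['T']); d=T[:3,:3]@[p[0],p[1],1]; o=T[:3,3]
    return o+d*(z-o[2])/d[2]
E
python3 - <<'E'
from h import *
for n in('top','scene'):
    s=save(n,n+'0.png'); print(s['T'],s['fx'],s['k1'])
st=read_state(); print(st['ee_pos'],st['ee_rot'],st['opening'],st['time'])
E
```

```text
[[-0.01857583 -0.97542268  0.21955759  0.21287784]
 [-0.99980983  0.01942601  0.00171375  0.00596407]
 [-0.00593676 -0.21948401 -0.97559804  1.23242548]
 [ 0.          0.          0.          1.        ]] 467.6932035844145 -0.1130723794646799
[[ 0.15049753  0.75214566 -0.64158195  1.12837162]
 [ 0.98855711 -0.12123162  0.08976494 -0.08085598]
 [-0.01026371 -0.6477498  -0.76178399  0.83744667]
 [ 0.          0.          0.          1.        ]] 516.410842939821 0.023256604778628422
[0.13683888 0.53218714 0.23059249] [-1.99029054e-04  1.25598105e-01  9.92080914e-01 -7.33175868e-04] 0.08571771988867696 0.1
```

View pics/top0.png

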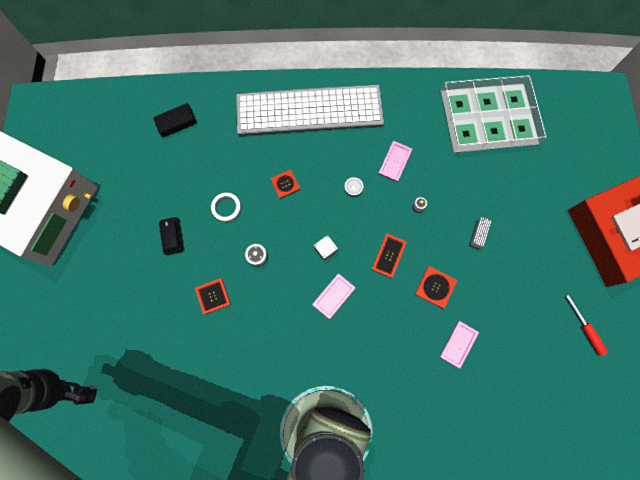

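View pics/scene0.png

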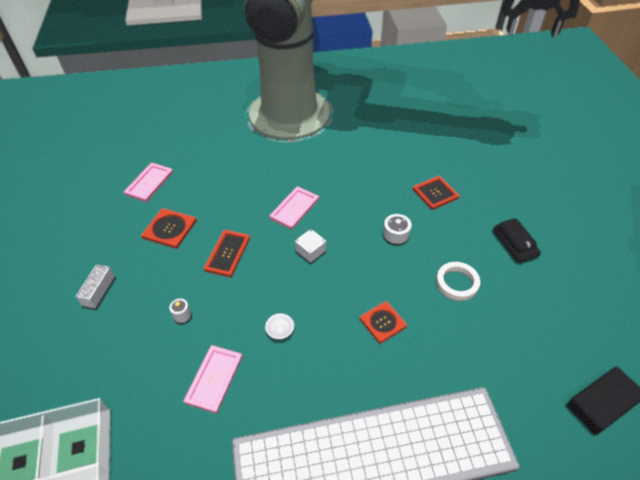

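The top view shows these nests: small round (285,184), square (213,296), long (390,256) and large round (436,287). The modules are the encoder (256,255), sensor (420,205), oscillator (326,247) and amplifier (481,233). The white dish (354,187) and the pink plates don't belong to the job. The scene view agrees: nests at (384,321), (437,192), (227,253), (169,227), modules at (397,228), (180,310), (310,246), (95,286).

```bash
cat > m.py <<'E'
from h import *
def blobs(s,pts,kind):
    im=cv2.cvtColor(s['image'],cv2.COLOR_RGB2HSV).astype(int); H,S,V=im[...,0],im[...,1],im[...,2]
    red=((H<12)|(H>172))&(S>150)&(V>90)
    m=red if kind=='n' else ~((H>70)&(H<105)&(S>70))
    m=m.astype(np.uint8)
    out=[]
    n,l,st,c=cv2.connectedComponentsWithStats(m)
    for (u,v) in pts:
        w=l[v-18:v+19,u-18:u+19]; ids=[i for i in np.unique(w) if i>0]
        i=max(ids,key=lambda i:st[i,4]) if ids else 0
        cs,_=cv2.findContours((l==i).astype(np.uint8),cv2.RETR_EXTERNAL,cv2.CHAIN_APPROX_NONE)
        ct=max(cs,key=cv2.contourArea)[:,0]
        out.append((ct,st[i,4]))
    return out
def rect(s,ct,z):
    P=np.array([ray(s,u,v,z)[:2] for u,v in ct])*1000
    r=cv2.minAreaRect(cv2.convexHull(P.astype(np.float32)))
    M=cv2.moments(P.astype(np.float32)); c=(M['m10']/M['m00'],M['m01']/M['m00'])
    return np.round(c,1),np.round(r[0],1),np.round(r[1],1),round(r[2],1)
if __name__=='__main__':
    D={n:dict(np.load(f'pics/{n}0.png.npz')) for n in('top','scene')}
    N={'top':[(436,287),(285,184),(213,296),(390,256)],'scene':[(169,227),(384,321),(437,192),(227,253)]}
    M={'top':[(256,255),(420,205),(326,247),(481,233),(171,236),(226,207),(354,187)],'scene':[(397,228),(180,310),(310,246),(95,286),(517,240),(458,281),(280,327)]}
    for k,A,z in(('n',N,.01),('m',M,.019)):
        for n in D:
            print(n,k)
            for ct,a in blobs(D[n],A[n],k): print(*rect(D[n],ct,z),a)
E
python3 m.py
```

```text
top n
[ 360.8 -295.4] [ 360.7 -295.4] [84.9 83.6] 61.6 523
[656.2 101.4] [656.2 101.7] [63.4 61.9] 24.5 299
[348.5 293.8] [348.4 294.1] [74.3 75.2] 19.8 336
[ 448.4 -175.3] [ 448.4 -175.3] [ 58.2 106.3] 65.6 369
scene n
[ 362.4 -298.2] [ 362.2 -298.1] [86.4 86.8] 61.1 672
[658.5  98.7] [658.5  98.7] [63.1 62.9] 24.5 617
[351.  291.9] [350.8 291.7] [77.  76.3] 19.4 379
[ 450.5 -178.2] [ 450.2 -178.2] [ 59.1 108.8] 66.1 519
top m
[455.9 178.4] [456.1 178. ] [59.9 54.3] 44.6 393
[ 586.8 -265.2] [ 586.3 -265.4] [32.7 43.9] 61.0 163
[472.5  -6.6] [472.4  -6.6] [50.7 49.8] 35.3 346
[ 504.5 -425.7] [ 504.5 -425.7] [36.6 88.3] 67.7 405
[513.4 411.4] [513.3 411.4] [95.8 53. ] 10.4 636
[590.1 263. ] [589.6 263.3] [80.7 79.7] 88.7 401
[641.9 -87.1] [642. -87.] [53.4 50.2] 42.0 284
scene m
[450.1 176.7] [451.1 177.4] [57.1 85.7] 73.2 727
[ 581.7 -268. ] [ 581.7 -267.3] [57.1 34.2] 21.4 425
[353.7 -28.2] [353.6 -28.1] [ 67.  116.1] 48.9 1185
[ 500.  -429.1] [ 499.5 -428.9] [53.6 97. ] 67.9 1042
[518.7 409.6] [518.8 409.8] [102.7  62.7] 10.9 1126
[597.3 259.6] [597.1 259.1] [82.4 92.8] 47.7 986
[643.6 -89.8] [643.4 -90.1] [50.8 54. ] 83.3 630
```

```bash
cat > go.py <<'E'
import sys
from h import *
from scipy.spatial.transform import Rotation as R
# usage: go.py x y z(mm) yaw(deg of tool y)
x,y,z,yaw=map(float,sys.argv[1:5]); s=read_state(); q=s['ee_rot']; r=R.from_quat([q[1],q[2],q[3],q[0]]).as_matrix()
p=np.array(s['ee_pos'])*1000; d=r.T@(np.array([x,y,z])-p)/30
cy=np.degrees(np.arctan2(r[1,1],r[0,1])); dy=(yaw-cy+90)%180-90
print('t',round(s['time'],2),'tcp',p.round(1),'yaw',round(cy,1),'tilt',np.degrees(np.arccos(-r[2,2])).round(2),'open',round(s['opening']*1000,1),'grip',np.round(s['grasp_force'],1),'q6',round(np.degrees(s['joint_positions'][5]),1))
print('dp',d.round(2),'twist',round(-dy/5,2),'rows',np.ceil(np.linalg.norm(d)*30/50),abs(dy)/8.59)
E
python3 go.py 453.5 178 120 75.6
```

```text
t 0.1 tcp [136.8 532.2 230.6] yaw 75.6 tilt 0.09 open 85.7 grip 0.0 q6 82.3
dp [-13.17  -8.8    3.7 ] twist -0.01 rows 10.0 0.0035609830675662284
```

```bash
python3 -m creep '{"dp":[[-13.17,-8.8,3.7],[-13.17,-8.8,3.7],[-13.17,-8.8,3.7],[-13.17,-8.8,3.7],[-13.17,-8.8,3.7],[-13.17,-8.8,3.7],[-13.17,-8.8,3.7],[-13.17,-8.8,3.7],[-13.17,-8.8,3.7],[-13.17,-8.8,3.7],[-13.17,-8.8,3.7],[-13.17,-8.8,3.7]],"twist":[0,0,0,0,0,0,0,0,0,0,0,0],"claw":[85,85,85,85,85,85,85,85,85,85,85,85]}'; python3 go.py 453.5 178 8 75.6; python3 -c "
from h import *
save('scene','s1.png')"
```

```text
time: 1.3
ee_pos: [0.4535, 0.1779, 0.1197]
ee_rot: [-0.001, 0.127, 0.992, -0.0]
ft_force: [0.3, 1.4, -0.4]
opening: 0.0847
grasp_force: 0.0
t 1.3 tcp [453.5 177.9 119.7] yaw 75.5 tilt 0.11 open 84.7 grip 0.0 q6 27.3
dp [-0.01  0.    3.72] twist -0.03 rows 3.0 0.01653277391154789
```

View pics/s1.png

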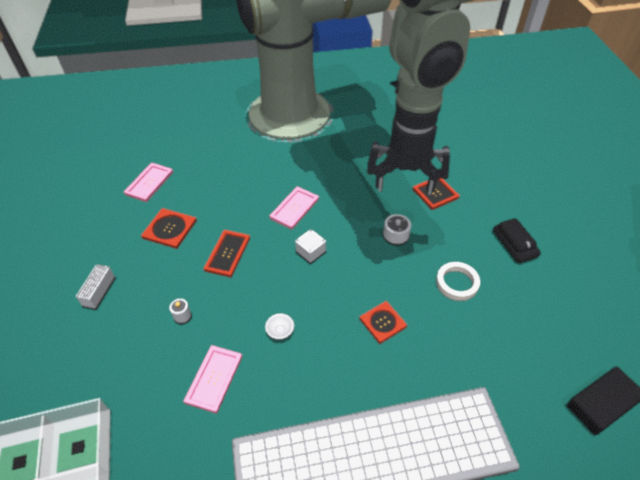

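The open fingers, with tips at (380,185) and (432,190), are above the encoder at (397,228). Descending and gripping.

```bash
python3 -m creep '{"dp":[[0,0,1.2],[0,0,2.4],[0,0,3.2],[0,0,3.72],[0,0,3.72],[0,0,3.72],[0,0,3.72],[0,0,3.72],[0,0,3.72],[0,0,3.72],[0,0,3.72],[0,0,3.72]],"twist":[0,0,0,0,0,0,0,0,0,0,0,0],"claw":[85,85,85,85,85,40,40,40,40,40,40,40]}'; python3 go.py 453.5 178 110 75.6;  python3 -c "
from h import *
save('scene','s2.png'); i=cv2.imread('pics/s2.png')[100:300,280:540]; cv2.imwrite('pics/s2c.png',cv2.resize(i,None,fx=3,fy=3))"
```

```text
time: 2.55
ee_pos: [0.4546, 0.1788, 0.0103]
ee_rot: [0.001, 0.125, 0.992, 0.0]
ft_force: [-1.7, -0.4, 6.6]
opening: 0.0525
grasp_force: 62.3
t 2.55 tcp [454.6 178.8  10.3] yaw 75.6 tilt 0.12 open 52.5 grip 62.3 q6 27.2
dp [ 0.02 -0.03 -3.32] twist -0.0 rows 2.0 0.0009395048536078726
```

View pics/s2c.png

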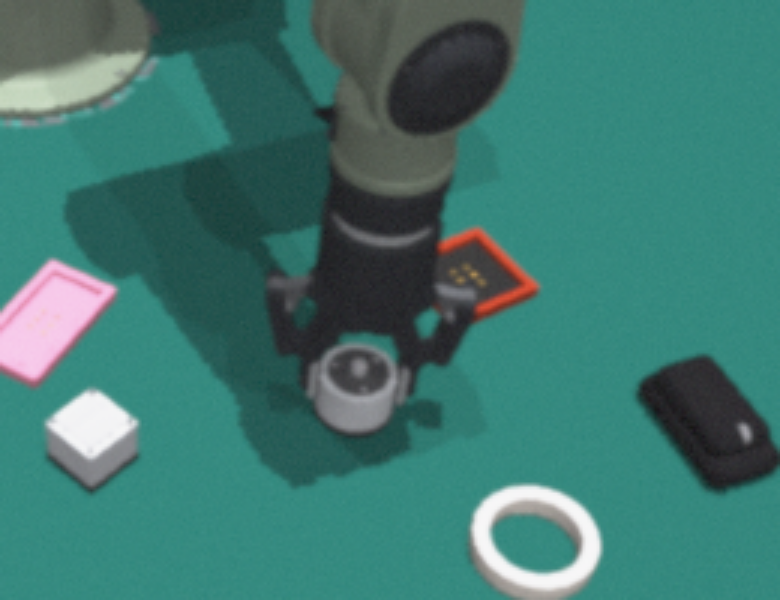

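The encoder sits between the pads. Its shaft stub is at crop (358,364), full-image (399.3,221.3).

```bash
python3 -c "
from h import *
s=dict(np.load('pics/s2.png.npz'))
print(ray(s,399.3,221.3,.045)*1000, ray(s,398.7,223.3,.038)*1000)"
python3 -m creep '{"dp":[[0,0,-0.8],[0,0,-1.8],[0,0,-3],[0,0,-3],[0,0,-3]],"twist":[0,0,0,0,0],"claw":[40,40,40,40,40]}'; python3 go.py 361.5 -297 105 75.6
```

```text
[454.14152052 178.52525837  45.        ] [453.36290963 178.22556029  38.        ]
time: 3.1
ee_pos: [0.4547, 0.1789, 0.0998]
ee_rot: [0.001, 0.125, 0.992, 0.001]
ft_force: [-1.3, -0.2, -2.8]
opening: 0.0527
grasp_force: 64.3
t 3.1 tcp [454.7 178.9  99.8] yaw 75.6 tilt 0.17 open 52.7 grip 64.3 q6 27.2
dp [ -0.94 -16.14  -0.19] twist -0.0 rows 10.0 0.0018869912889125956
```

```bash
python3 -m creep '{"dp":[[-0.1,-1,0],[-0.2,-2.5,0],[-0.94,-16.14,0],[-0.94,-16.14,0],[-0.94,-16.14,0],[-0.94,-16.14,0],[-0.94,-16.14,0],[-0.94,-16.14,0],[-0.94,-16.14,0],[-0.94,-16.14,0],[-0.94,-16.14,0],[-0.94,-16.14,0]],"twist":[0,0,0,0,0,0,0,0,0,0,0,0],"claw":[40,40,40,40,40,40,40,40,40,40,40,40]}'; python3 -m creep '{"dp":[[0,0,0]],"twist":[0],"claw":[40]}'; python3 go.py 361.5 -297 16 75.6
```

```text
time: 4.3
ee_pos: [0.3595, -0.2983, 0.0974]
ee_rot: [-0.001, 0.127, 0.992, 0.001]
ft_force: [0.0, 1.3, -2.9]
opening: 0.0524
grasp_force: 64.5
time: 4.4
ee_pos: [0.3596, -0.2955, 0.0975]
ee_rot: [-0.001, 0.125, 0.992, 0.001]
ft_force: [0.4, 0.5, -2.7]
opening: 0.0523
grasp_force: 64.5
t 4.4 tcp [ 359.6 -295.5   97.5] yaw 75.6 tilt 0.21 open 52.3 grip 64.5 q6 -34.1
dp [-0.08 -0.04  2.72] twist -0.0 rows 2.0 0.002189264812592152
```

```bash
python3 -m creep '{"dp":[[-0.08,-0.04,1],[-0.08,-0.04,1.9],[-0.08,-0.04,2.4],[-0.08,-0.04,2.55],[-0.08,-0.04,2.62],[-0.08,-0.04,2.66],[-0.08,-0.04,2.68],[-0.08,-0.04,2.68]],"twist":[0,0,0,0,0,0,0,0],"claw":[40,40,40,40,40,40,40,40]}'; python3 go.py 361.5 -297 15 75.6
```

```text
time: 5.2
ee_pos: [0.363, -0.2995, 0.0189]
ee_rot: [0.0, 0.125, 0.992, -0.0]
ft_force: [-0.3, -0.1, -2.5]
opening: 0.0521
grasp_force: 64.6
t 5.2 tcp [ 363.  -299.5   18.9] yaw 75.6 tilt 0.07 open 52.1 grip 64.6 q6 -34.1
dp [0.07 0.07 0.13] twist -0.0 rows 1.0 0.0020884944178467483
```

```bash
python3 -m creep '{"dp":[[0.05,0.05,0.04],[0.05,0.05,0.08],[0.05,0.05,0.11],[0.05,0.05,0.11]],"twist":[0,0,0,0],"claw":[40,40,40,40]}'; python3 go.py 361.5 -297 15 75.6
```

```text
time: 5.6
ee_pos: [0.3613, -0.2972, 0.0153]
ee_rot: [-0.0, 0.126, 0.992, 0.0]
ft_force: [-2.4, 0.7, 4.5]
opening: 0.0523
grasp_force: 65.6
t 5.6 tcp [ 361.3 -297.2   15.3] yaw 75.6 tilt 0.01 open 52.3 grip 65.6 q6 -34.1
dp [-0.    0.01  0.01] twist -0.01 rows 1.0 0.0038919749962839684
```

```bash
python3 -m creep '{"dp":[[0,0,0],[0,0,0],[0,0,0],[0,0,0],[0,0,0],[0,0,-1],[0,0,-2.5],[0,0,-4],[0,0,-4]],"twist":[0,0,0,0,0,0,0,0,0],"claw":[58,65,75,85,85,85,85,85,85]}'; python3 go.py 502.5 -427.5 130 67.7; python3 -c "
from h import *
save('scene','s3.png'); i=cv2.imread('pics/s3.png')[130:330,50:310]; cv2.imwrite('pics/s3c.png',cv2.resize(i,None,fx=3,fy=3))"
```

```text
time: 6.5
ee_pos: [0.3643, -0.3004, 0.1405]
ee_rot: [0.004, 0.125, 0.992, -0.003]
ft_force: [0.5, -0.2, 0.1]
opening: 0.0848
grasp_force: 0.0
t 6.5 tcp [ 364.3 -300.4  140.5] yaw 75.6 tilt 0.58 open 84.8 grip 0.0 q6 -34.1
dp [-5.51 -2.95  0.41] twist 1.58 rows 4.0 0.9175677640001724
```

View pics/s3c.png

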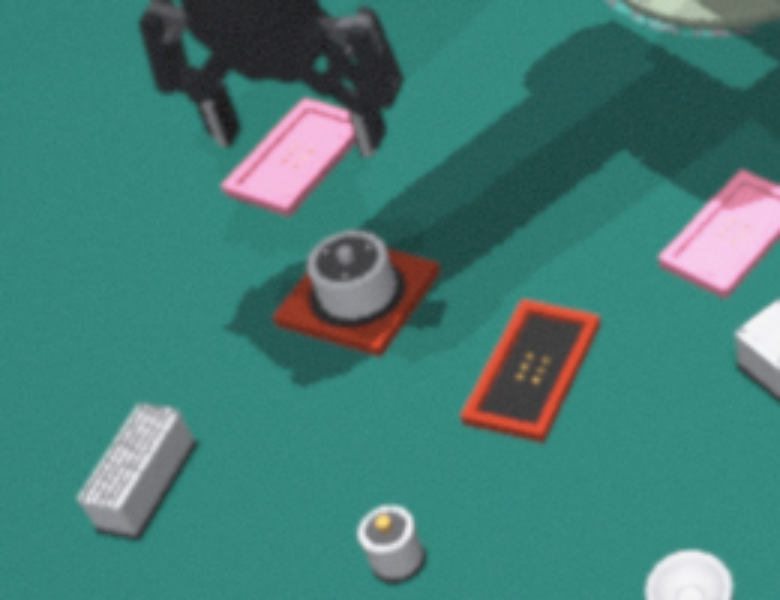

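The encoder stands in the large nest, its stub at crop (345,252). The amplifier's top centre is about crop (130,457) and the sensor's stub about crop (383,519).

```bash
python3 -c "
from h import *
s=dict(np.load('pics/s3.png.npz'))
for u,v,z in((345,252,.05),(130,457,.039),(383,519,.046)): print(ray(s,50+u/3,130+v/3,z)*1000)"; python3 go.py 502.5 -427.5 130 67.7
```

```text
[ 361.36376041 -296.75889068   50.        ]
[ 507.04575539 -425.44895514   39.        ]
[ 583.71097552 -266.06420983   46.        ]
t 6.55 tcp [ 363.3 -299.3  138. ] yaw 75.6 tilt 0.39 open 84.9 grip 0.0 q6 -34.1
dp [-5.56 -2.98  0.31] twist 1.58 rows 4.0 0.917198801716898
```

```bash
python3 -m creep '{"dp":[[-5.65,-2.98,0],[-5.65,-2.98,0],[-5.65,-2.98,0],[-5.65,-2.98,0],[-5.65,-2.98,0],[-5.65,-2.98,0],[-5.65,-2.98,0]],"twist":[1,1.58,1.58,1.58,1.58,1.58,1.58],"claw":[85,85,85,85,85,85,85]}'; python3 go.py 504 -427 8 67.7
```

```text
time: 7.25
ee_pos: [0.502, -0.4246, 0.1336]
ee_rot: [-0.001, 0.194, 0.981, 0.001]
ft_force: [0.9, -0.1, -0.0]
opening: 0.0852
grasp_force: 0.0
t 7.25 tcp [ 502.  -424.6  133.6] yaw 67.7 tilt 0.2 open 85.2 grip 0.0 q6 -24.3
dp [-0.11 -0.05  4.19] twist -0.0 rows 3.0 0.002720272293253676
```

```bash
python3 -m creep '{"dp":[[-0.05,-0.03,1.2],[-0.05,-0.03,2.4],[-0.05,-0.03,3.4],[-0.05,-0.03,3.9],[-0.05,-0.03,4.19],[-0.05,-0.03,4.19],[-0.05,-0.03,4.19],[-0.05,-0.03,4.19],[-0.05,-0.03,4.19],[-0.05,-0.03,4.19],[-0.05,-0.03,4.19],[-0.05,-0.03,4.19]],"twist":[0,0,0,0,0,0,0,0,0,0,0,0],"claw":[85,85,85,85,85,85,20,20,20,20,20,20]}'; python3 -m creep '{"dp":[[0,0,0],[0,0,0],[0,0,0]],"twist":[0,0,0],"claw":[15,15,15]}';python3 go.py 504 -427 8 67.7;  python3 -c "
from h import *
save('scene','s4.png'); i=cv2.imread('pics/s4.png')[180:340,0:200]; cv2.imwrite('pics/s4c.png',cv2.resize(i,None,fx=3,fy=3))"
```

```text
time: 8.45
ee_pos: [0.5051, -0.4281, 0.0104]
ee_rot: [0.001, 0.194, 0.981, -0.001]
ft_force: [-0.4, -0.0, 6.0]
opening: 0.0267
grasp_force: 61.2
time: 8.75
ee_pos: [0.5051, -0.4282, 0.0104]
ee_rot: [0.001, 0.194, 0.981, -0.001]
ft_force: [-0.8, 0.2, 6.2]
opening: 0.0272
grasp_force: 61.2
t 8.75 tcp [ 505.1 -428.2   10.4] yaw 67.7 tilt 0.11 open 27.2 grip 61.2 q6 -24.3
dp [0.05 0.02 0.08] twist -0.01 rows 1.0 0.003217454299556941
```

View pics/s4c.png

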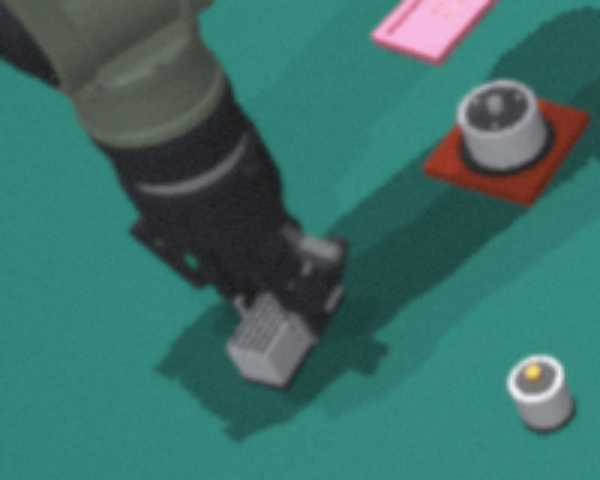

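The amplifier is in the grip. The midpoint of its front top edge is near crop (251,353), which gives its position along the fingers' width.

```bash
python3 -c "
from h import *
s=dict(np.load('pics/s4.png.npz'))
e=ray(s,251/3,180+353/3,.038)[:2]*1000; a=np.radians(-22.3); print(e, e-38*np.array([np.cos(a),np.sin(a)]))"
python3 -m creep '{"dp":[[0,0,-0.8],[0,0,-1.8],[0,0,-3.2],[0,0,-3.2],[0,0,-3.2]],"twist":[0,0,0,0,0],"claw":[15,15,15,15,15]}'; python3 go.py 449.5 -177 105 65.8
```

```text
[ 538.86516216 -438.86447551] [ 503.70719287 -424.44514145]
time: 9.3
ee_pos: [0.5047, -0.4279, 0.1059]
ee_rot: [0.001, 0.194, 0.981, -0.0]
ft_force: [-0.8, 0.9, -2.6]
opening: 0.0271
grasp_force: 60.4
t 9.3 tcp [ 504.7 -427.9  105.9] yaw 67.7 tilt 0.08 open 27.1 grip 60.4 q6 -24.3
dp [4.88 7.04 0.02] twist 0.37 rows 6.0 0.2179841762619238
```

```bash
python3 -m creep '{"dp":[[0.5,0.7,0],[1.5,2.1,0],[4.88,7.04,0],[4.88,7.04,0],[4.88,7.04,0],[4.88,7.04,0],[4.88,7.04,0],[4.88,7.04,0],[4.88,7.04,0],[4.88,7.04,0],[4.88,7.04,0]],"twist":[0.37,0.37,0.37,0.37,0.37,0.37,0.37,0.37,0.37,0.37,0.37],"claw":[15,15,15,15,15,15,15,15,15,15,15]}'; python3 go.py 449.5 -177 16 65.8
```

```text
time: 10.4
ee_pos: [0.4494, -0.1775, 0.105]
ee_rot: [-0.0, 0.21, 0.978, -0.0]
ft_force: [-0.6, 0.1, -2.6]
opening: 0.027
grasp_force: 60.3
t 10.4 tcp [ 449.4 -177.5  105. ] yaw 65.7 tilt 0.01 open 27.0 grip 60.3 q6 -6.1
dp [0.   0.02 2.97] twist -0.01 rows 2.0 0.006811260138218671
```

```bash
python3 -m creep '{"dp":[[0,0,1],[0,0,2],[0,0,2.6],[0,0,2.8],[0,0,2.88],[0,0,2.92],[0,0,2.96],[0,0,3],[0,0,3]],"twist":[0,0,0,0,0,0,0,0,0],"claw":[15,15,15,15,15,15,15,15,15]}'; python3 go.py 449.5 -177 15 65.8
```

```text
time: 11.3
ee_pos: [0.4496, -0.1767, 0.0157]
ee_rot: [0.0, 0.209, 0.978, -0.0]
ft_force: [0.2, -0.6, -1.5]
opening: 0.0273
grasp_force: 60.3
t 11.3 tcp [ 449.6 -176.7   15.7] yaw 65.8 tilt 0.05 open 27.3 grip 60.3 q6 -6.1
dp [-0.   -0.01  0.02] twist 0.01 rows 1.0 0.0033270852144781466
```

```bash
python3 -m creep '{"dp":[[0,0,0.02],[0,0,0.04],[0,0,0.04],[0,0,0.04],[0,0,0.04],[0,0,0.04],[0,0,-1],[0,0,-2.5],[0,0,-4],[0,0,-4]],"twist":[0,0,0,0,0,0,0,0,0,0],"claw":[15,15,30,40,55,70,70,70,70,70]}'; python3 go.py 584 -266.3 130 67.7
```

```text
time: 12.3
ee_pos: [0.4529, -0.1786, 0.1408]
ee_rot: [0.005, 0.209, 0.978, -0.002]
ft_force: [-0.4, -0.4, -0.4]
opening: 0.0701
grasp_force: 0.0
t 12.3 tcp [ 452.9 -178.6  140.8] yaw 65.8 tilt 0.57 open 70.1 grip 0.0 q6 -6.0
dp [-5.18 -0.88  0.41] twist -0.37 rows 4.0 0.21752393335200168
```

```bash
python3 -m creep '{"dp":[[-5.28,-0.88,0],[-5.28,-0.88,0],[-5.28,-0.88,0],[-5.28,-0.88,0],[-5.28,-0.88,0],[-5.28,-0.88,0],[-5.28,-0.88,0]],"twist":[0,0,0,0,0,0,0],"claw":[70,70,70,70,70,70,70]}'; python3 go.py 584 -266.3 9 65.8; python3 -c "
from h import *
save('scene','s5.png'); i=cv2.imread('pics/s5.png')[150:350,100:360]; cv2.imwrite('pics/s5c.png',cv2.resize(i,None,fx=3,fy=3))"
```

```text
time: 13.0
ee_pos: [0.5816, -0.2645, 0.1349]
ee_rot: [-0.001, 0.209, 0.978, 0.0]
ft_force: [-0.5, -0.2, -0.6]
opening: 0.0704
grasp_force: 0.0
t 13.0 tcp [ 581.6 -264.5  134.9] yaw 65.8 tilt 0.1 open 70.4 grip 0.0 q6 -6.9
dp [-0.1  -0.02  4.2 ] twist 0.01 rows 3.0 0.004878450051832431
```

View pics/s5c.png

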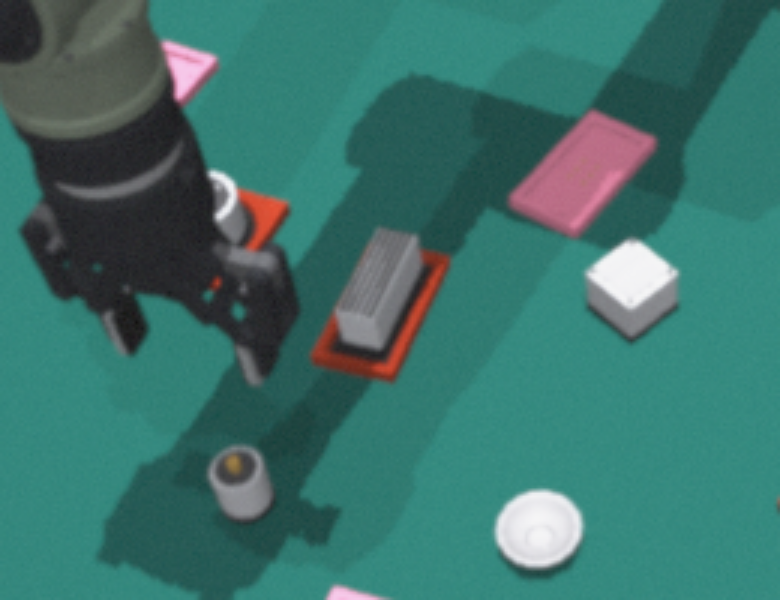

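The amplifier stands upright in the long nest (crop 380,290). The sensor is still below the fingers. The oscillator's top corners are at crop (586,275), (631,240), (678,275) and (632,307).

```bash
python3 -c "
from h import *
s=dict(np.load('pics/s5.png.npz'))
P=np.array([ray(s,100+u/3,150+v/3,.038)[:2]*1000 for u,v in((586,275),(631,240),(678,275),(632,307))]);print(P.mean(0),[np.degrees(np.arctan2(*(P[(i+1)%4]-P[i])[::-1]))%90 for i in range(4)])"
python3 -m creep '{"dp":[[-0.05,-0.02,1.2],[-0.05,-0.02,2.4],[-0.05,-0.02,3.4],[-0.05,-0.02,3.9],[-0.05,-0.02,4.15],[-0.05,-0.02,4.15],[-0.05,-0.02,4.15],[-0.05,-0.02,4.15],[-0.05,-0.02,4.15],[-0.05,-0.02,4.15],[-0.05,-0.02,4.15],[-0.05,-0.02,4.15]],"twist":[0,0,0,0,0,0,0,0,0,0,0,0],"claw":[70,70,70,70,70,70,20,20,20,20,20,20]}'; python3 -m creep '{"dp":[[0,0,0],[0,0,0],[0,0,0]],"twist":[0,0,0],"claw":[20,20,20]}';python3 go.py 584 -266.3 9 65.8;  python3 -c "
from h import *
save('scene','s6.png'); i=cv2.imread('pics/s6.png')[200:360,80:280]; cv2.imwrite('pics/s6c.png',cv2.resize(i,None,fx=3,fy=3))"
```

```text
[472.18320165  -7.92452158] [np.float64(37.20673494284743), np.float64(36.905080096481626), np.float64(32.90099709096709), np.float64(39.83923004129318)]
time: 14.25
ee_pos: [0.5853, -0.2673, 0.0126]
ee_rot: [0.001, 0.209, 0.978, -0.0]
ft_force: [-0.3, 1.4, 6.6]
opening: 0.0304
grasp_force: 59.3
time: 14.55
ee_pos: [0.5853, -0.2674, 0.0126]
ee_rot: [0.001, 0.209, 0.978, -0.0]
ft_force: [-0.5, 1.1, 5.6]
opening: 0.0304
grasp_force: 59.3
t 14.55 tcp [ 585.3 -267.4   12.6] yaw 65.8 tilt 0.18 open 30.4 grip 59.3 q6 -6.9
dp [0.05 0.01 0.12] twist 0.01 rows 1.0 0.0030224423238906658
```

View pics/s6c.png

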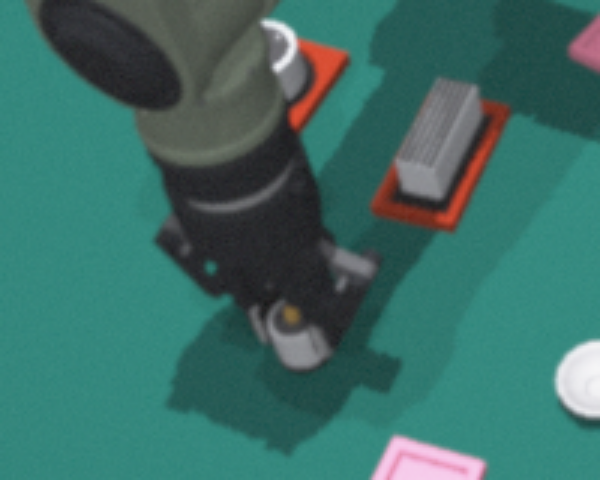

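The sensor is held, its brass stub at crop (291,314). Lifting it and carrying it to the small nest.

```bash
python3 -m creep '{"dp":[[0,0,-0.8],[0,0,-1.8],[0,0,-3.2],[0,0,-3.2],[0,0,-3.2]],"twist":[0,0,0,0,0],"claw":[20,20,20,20,20]}'; python3 go.py 657 100 108 65.8
```

```text
time: 15.1
ee_pos: [0.585, -0.2672, 0.1084]
ee_rot: [0.001, 0.209, 0.978, -0.001]
ft_force: [-1.8, -0.2, -1.4]
opening: 0.0304
grasp_force: 59.4
t 15.1 tcp [ 585.  -267.2  108.4] yaw 65.8 tilt 0.18 open 30.4 grip 59.4 q6 -6.9
dp [ 2.82 12.15 -0.  ] twist 0.0 rows 8.0 0.0027021204711733257
```

```bash
python3 -m creep '{"dp":[[0.2,0.9,0],[0.6,2.5,0],[2.82,12.15,0],[2.82,12.15,0],[2.82,12.15,0],[2.82,12.15,0],[2.82,12.15,0],[2.82,12.15,0],[2.82,12.15,0],[2.82,12.15,0],[2.82,12.15,0],[2.82,12.15,0]],"twist":[0,0,0,0,0,0,0,0,0,0,0,0],"claw":[20,20,20,20,20,20,20,20,20,20,20,20]}'; python3 -m creep '{"dp":[[0,0,0],[0,0,0]],"twist":[0,0],"claw":[20,20]}'; python3 go.py 657 100 17.6 65.8
```

```text
time: 16.3
ee_pos: [0.6557, 0.0989, 0.1062]
ee_rot: [-0.001, 0.21, 0.978, -0.0]
ft_force: [0.4, -0.7, -0.9]
opening: 0.0304
grasp_force: 59.6
time: 16.5
ee_pos: [0.6562, 0.0993, 0.1068]
ee_rot: [-0.0, 0.21, 0.978, -0.0]
ft_force: [-0.2, -0.4, -0.7]
opening: 0.03
grasp_force: 59.6
t 16.5 tcp [656.2  99.3 106.8] yaw 65.7 tilt 0.0 open 30.0 grip 59.6 q6 26.5
dp [-0.02  0.03  2.97] twist -0.01 rows 2.0 0.008585414839688423
```

```bash
python3 -m creep '{"dp":[[-0.02,0.02,1],[-0.02,0.02,2],[-0.02,0.02,2.6],[-0.02,0.02,2.8],[-0.02,0.02,2.88],[-0.02,0.02,2.92],[-0.02,0.02,2.96],[-0.02,0.02,2.98],[-0.02,0.02,2.98]],"twist":[0,0,0,0,0,0,0,0,0],"claw":[20,20,20,20,20,20,20,20,20]}'; python3 go.py 657 100 17.6 65.8
```

```text
time: 17.4
ee_pos: [0.6574, 0.1008, 0.0181]
ee_rot: [0.001, 0.209, 0.978, 0.0]
ft_force: [-0.5, 0.2, -1.0]
opening: 0.0305
grasp_force: 59.6
t 17.4 tcp [657.4 100.8  18.1] yaw 65.8 tilt 0.06 open 30.5 grip 59.6 q6 26.5
dp [ 0.   -0.03  0.02] twist 0.01 rows 1.0 0.00296095433289983
```

```bash
python3 -m creep '{"dp":[[0,0,0.02],[0,0,0.04],[0,0,0.05],[0,0,0.06],[0,0,0.06]],"twist":[0,0,0,0,0],"claw":[20,20,20,20,20]}'
```

```text
time: 17.9
ee_pos: [0.6574, 0.1008, 0.0176]
ee_rot: [0.001, 0.209, 0.978, 0.0]
ft_force: [-3.4, -0.2, 10.4]
opening: 0.0303
grasp_force: 60.3
```

```bash
python3 -m creep '{"dp":[[0,0,-0.03],[0,0,-0.03],[0,0,-0.03],[0,0,-0.03],[0,0,-0.03],[0,0,-1],[0,0,-2.5],[0,0,-4],[0,0,-4],[0,0,-4]],"twist":[0,0,0,0,0,0,0,0,0,0],"claw":[30,45,60,75,75,75,75,75,75,75]}'; python3 go.py 472.2 -7.5 135 35.8; python3 -c "
from h import *
save('scene','s7.png'); i=cv2.imread('pics/s7.png')[200:360,300:500]; cv2.imwrite('pics/s7c.png',cv2.resize(i,None,fx=3,fy=3))"
```

```text
time: 18.9
ee_pos: [0.6581, 0.1008, 0.1371]
ee_rot: [0.002, 0.209, 0.978, 0.0]
ft_force: [-0.8, 0.4, -0.6]
opening: 0.0753
grasp_force: 0.0
t 18.9 tcp [658.1 100.8 137.1] yaw 65.8 tilt 0.18 open 75.3 grip 0.0 q6 26.5
dp [ 4.17 -5.83  0.05] twist 6.0 rows 5.0 3.4951312152581853
```

View pics/s7c.png

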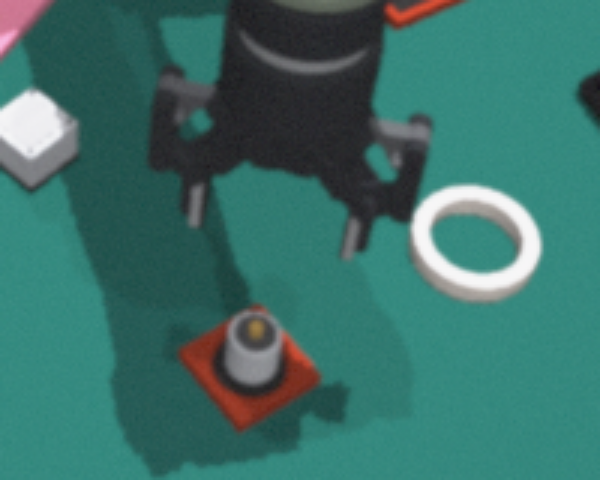

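The sensor stands centred in the small nest (crop 253,350). Next is the oscillator.

```bash
python3 -m creep '{"dp":[[4.17,-5.83,0],[4.17,-5.83,0],[4.17,-5.83,0],[4.17,-5.83,0],[4.17,-5.83,0],[4.17,-5.83,0],[4.17,-5.83,0],[4.17,-5.83,0],[4.17,-5.83,0]],"twist":[1.5,3,4.5,6,6,6,6,6,6],"claw":[80,80,80,80,80,80,80,80,80]}'; python3 go.py 472.2 -7.5 8 35.8
```

```text
time: 19.85
ee_pos: [0.4721, -0.0071, 0.1352]
ee_rot: [-0.0, 0.455, 0.891, 0.0]
ft_force: [-0.5, -0.5, 0.3]
opening: 0.0799
grasp_force: 0.0
t 19.85 tcp [472.1  -7.1 135.2] yaw 35.9 tilt 0.01 open 79.9 grip 0.0 q6 44.3
dp [-0.01 -0.    4.24] twist 0.02 rows 3.0 0.010019888325126387
```

```bash
python3 -m creep '{"dp":[[0,0,1.2],[0,0,2.4],[0,0,3.4],[0,0,3.9],[0,0,4.2],[0,0,4.2],[0,0,4.2],[0,0,4.2],[0,0,4.2],[0,0,4.2],[0,0,4.2],[0,0,4.2]],"twist":[0,0,0,0,0,0,0,0,0,0,0,0],"claw":[80,80,80,80,80,80,30,30,30,30,30,30]}'; python3 -m creep '{"dp":[[0,0,0],[0,0,0]],"twist":[0,0],"claw":[30,30]}';python3 go.py 472.2 -7.5 9 35.8;  python3 -c "
from h import *
save('scene','s8.png'); i=cv2.imread('pics/s8.png')[160:320,220:420]; cv2.imwrite('pics/s8c.png',cv2.resize(i,None,fx=3,fy=3))"
```

```text
time: 21.05
ee_pos: [0.4724, -0.0077, 0.0108]
ee_rot: [0.001, 0.455, 0.89, 0.0]
ft_force: [-0.5, -0.1, 6.7]
opening: 0.0432
grasp_force: 61.9
time: 21.25
ee_pos: [0.4724, -0.0077, 0.0108]
ee_rot: [0.001, 0.455, 0.89, 0.0]
ft_force: [-1.1, 0.5, 7.4]
opening: 0.0431
grasp_force: 61.9
t 21.25 tcp [472.4  -7.7  10.8] yaw 35.8 tilt 0.15 open 43.1 grip 61.9 q6 44.3
dp [ 0.01 -0.    0.06] twist 0.01 rows 1.0 0.0029243023960490336
```

View pics/s8c.png

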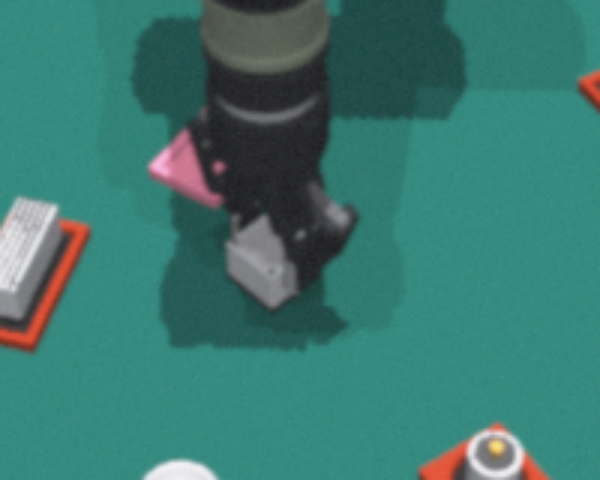

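The oscillator is held square between the pads (crop 265,260). Lifting it; the square nest is at (350,293) with yaw 19.6.

```bash
python3 -m creep '{"dp":[[0,0,-0.8],[0,0,-1.8],[0,0,-3.2],[0,0,-3.2],[0,0,-3.2]],"twist":[0,0,0,0,0],"claw":[30,30,30,30,30]}'; python3 go.py 350 293 106 19.6
```

```text
time: 21.8
ee_pos: [0.472, -0.0077, 0.1065]
ee_rot: [0.001, 0.455, 0.89, 0.0]
ft_force: [-0.5, 0.5, -1.8]
opening: 0.0429
grasp_force: 61.7
t 21.8 tcp [472.   -7.7 106.5] yaw 35.8 tilt 0.16 open 42.9 grip 61.7 q6 44.3
dp [10.51  2.57 -0.  ] twist 3.25 rows 7.0 1.8889269799177029
```

```bash
python3 -m creep '{"dp":[[0.8,0.2,0],[2.4,0.6,0],[10.51,2.57,0],[10.51,2.57,0],[10.51,2.57,0],[10.51,2.57,0],[10.51,2.57,0],[10.51,2.57,0],[10.51,2.57,0],[10.51,2.57,0],[10.51,2.57,0],[10.51,2.57,0]],"twist":[0.3,1,2,3,3.25,3.25,3.25,3.25,3.25,3.25,3.25,3.25],"claw":[30,30,30,30,30,30,30,30,30,30,30,30]}'; python3 -m creep '{"dp":[[0,0,0],[0,0,0]],"twist":[0,0],"claw":[30,30]}'; python3 go.py 350 293 15.8 19.6
```

```text
time: 23.0
ee_pos: [0.3498, 0.292, 0.1054]
ee_rot: [-0.0, 0.578, 0.816, -0.0]
ft_force: [0.3, -1.1, -1.5]
opening: 0.0429
grasp_force: 61.5
time: 23.2
ee_pos: [0.3496, 0.2927, 0.1056]
ee_rot: [0.0, 0.577, 0.817, 0.0]
ft_force: [-0.0, 0.1, -1.4]
opening: 0.0426
grasp_force: 61.5
t 23.2 tcp [349.6 292.7 105.6] yaw 19.5 tilt 0.01 open 42.6 grip 61.5 q6 101.2
dp [0.   0.02 2.99] twist -0.02 rows 2.0 0.01266337601931848
```

```bash
python3 -m creep '{"dp":[[0,0,1],[0,0,2],[0,0,2.6],[0,0,2.8],[0,0,2.88],[0,0,2.92],[0,0,2.96],[0,0,3],[0,0,3.03],[0,0,3.03]],"twist":[0,0,0,0,0,0,0,0,0,0],"claw":[30,30,30,30,30,30,30,30,30,30]}'; python3 go.py 350 293 15.8 19.6
```

```text
time: 24.2
ee_pos: [0.3497, 0.2936, 0.0158]
ee_rot: [0.0, 0.577, 0.817, 0.001]
ft_force: [-2.3, -1.4, 7.4]
opening: 0.0429
grasp_force: 62.7
t 24.2 tcp [349.7 293.6  15.8] yaw 19.6 tilt 0.09 open 42.9 grip 62.7 q6 101.2
dp [-0.02  0.   -0.  ] twist -0.0 rows 1.0 0.002411844912185323
```

Seated. Releasing and backing off, then one look at everything.

```bash
python3 -m creep '{"dp":[[0,0,0],[0,0,0],[0,0,0],[0,0,0],[0,0,0],[0,0,-1],[0,0,-2.5],[0,0,-5],[0,0,-6],[0,0,-6],[0,0,-6]],"twist":[0,0,0,0,0,0,0,0,0,0,0],"claw":[50,60,75,80,80,80,80,80,80,80,80]}'; python3 -c "
from h import *
save('scene','s9.png')"
```

```text
time: 25.3
ee_pos: [0.3503, 0.2939, 0.1963]
ee_rot: [0.001, 0.577, 0.817, 0.002]
ft_force: [-0.1, -0.2, -0.3]
opening: 0.0798
grasp_force: 0.0
```

View pics/s9.png

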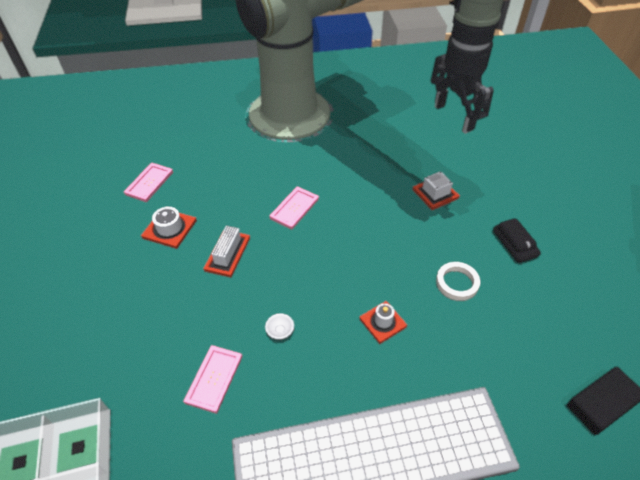

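All four modules stand in their own nests: (168,221), (227,246), (384,315), (437,186). The mouse and tape haven't moved, and the arm is clear.

```bash
python3 -c "
from cell import *
print(job_done())"
```

```text
the job is handed in; nothing more can be done
None
```

The four modules are set down and released in their matching nests, the mouse and tape are where they were, and I handed the job in at about 25 s; the hand-in gave no verdict.

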